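# Find the seat of a small balancing valve and set it an eighth of a turn open

## Robot

A 7-joint arm with a two-finger parallel gripper is mounted at the origin on the work surface. World frame = base frame: x ahead of the robot, y to its left, z up, the work surface at z = 0. Lengths are in m, angles in rad, forces in N, time in s.
With the tool pointing down it reaches from about 0.4 to 0.85 m from the base axis. Payload 10.4 kg.
Tool frame: the origin (TCP) lies at the very end of the fingers, on their centre line; the grasp point (between the pads) lies r.pinch_z behind it (r.pinch_z is the distance from the TCP to the grasp point, in m); z points along the fingers, x is the direction in which the jaws open and shut, and the axes are right-handed (so a half turn about z gives the same grasp; the last joint's range is limited). The gripper opens to 87 mm and grips with 3 to 60 N. Pads are 19 mm wide; open, the fingers measure 117 mm over their backs; the gripper's body (75 mm by 190 mm) begins 51 mm behind the grasp point.
Start: joints at [-1.137, 0.332, -0.065, 1.46, 0.022, 1.35, -0.088], TCP at [0.276, 0.561, 0.223] pointing down, gripper open.
Joint ranges: [-2.6, 2.6], [-0.5, 2.12], [-1.47, 1.34], [0.16, 2.42], [-1.27, 4.41], [0.06, 2.06], [-2.6, 2.6]. Speed limits (rad/s): [2.22, 2.22, 2.79, 2.79, 3.14, 3.14, 3.14].

## Interface

Orientations are given as a unit quaternion [x, y, z, w].
In Python, from bench import r gives the robot as it stands.
- The arm moves only by the tool carry_out, never from a script. Its argument "increments" is text: rows parted by semicolons, each of 7 numbers parted by spaces: the turn, a rotation vector about the tool's x, y, z in degrees, then the shift along the tool's x, y, z in m, then the finger opening in m, from 0 to 0.087. A call has exactly 5 rows; each row is the pose to reach, as a shift and turn from the pose measured when the call began, along the tool's axes at that moment; what a row does not reach only later rows make up. A row lasts 1/8 s, in which the tool goes at most 62.5 mm and 10.7 degrees, less where a joint would pass 70% of its speed; a pose out of reach is approached as far as the arm can. A call with a gripper value outside its range is refused whole. The fingers move at their own pace and stop on an object; "squeeze" is the grip in N (left out, the last holds). Time passes only in rows, so rows that repeat a pose let the fingers close, or fill a call up. It gives the time, the measured TCP pose, the force and the opening at its end, in the units of the state.
- r.read_state(): the state, without advancing time (a new reading comes with each control period).
- r.camera(name): name is "side" or "top"; returns (picture, depth): 420x560x3 uint8, blue, green, red; 420x560 float32, m along the optical axis (not along the pixel's ray), 0 where there is no reading.
- r.camera_model(name): a dict with "K" (3x3 intrinsics, pixels), "extrinsics" (4x4, takes a point from camera to world coordinates). Camera axes: x right, y down, z forward; pixel columns grow to the right and rows downward; lengths in m; the calibration is good to about 2 mm. A picture is of the moment at which its call begins. camera_model takes no time and is no camera call.
- r.close_job(): hands the job in, once; it reports no verdict.
The state is a dict: "time": time; "joint_positions": joint angles; "joint_vel": joint speeds; "joint_torque": joint torques, N m; "ee_pos": TCP position; "eef_rot": TCP orientation; "ft_force": force on the tool from outside, world axes, zero at the start; "torque": the same for the moment, N m; "width": finger opening in m.
Only numpy, scipy, OpenCV 4.12 (cv2) and the standard library are available. Lean on these libraries where they do the work, as an engineer would, in place of code of your own. Each camera call takes 0.05 s, during which the arm holds its last target.

## Task

On the bench of a heating-parts store a small valve sits in a sprung cradle: its inner knob, the black bar-shaped one on top, stands inside a wide outer setting ring. Turn only the inner knob clockwise (seen from above), finger-tight, until you feel the valve seat and never force it; keep it shut for a moment, then open it again (counter-clockwise) by an eighth of a turn from where it seated, and let go. Leave the outer ring at its setting and the parts and tools around the cradle where they are.

Things in the scene. Friction and masses are not known exactly. Their poses are not given: they have to be found in the camera images.
- fixture: Fixed steel base plate of the cradle, 180 x 130 x 12 mm, with two jaw blocks up to 52 mm high (outer faces at y = +-53 mm). Origin: centre of its underside, on the bench; z up. The valve axis is this z axis. The valve's brass pipe stubs point along +-x, up to 65 mm from the axis, up to 53 mm high.
- knob_grip (a point): Point on the valve axis, 119.5 mm above the bench, inside the inner knob's bar. Bar: black plastic, 36 mm long (point x), 14 mm thick (point y: grip across this), 96.5 to 132.5 mm above the bench; round skirt under it, 34 mm diameter, down to 90.5 mm. Turns about z against about 0.08 N m friction. It sits on its splines at any angle: its direction does not show how far open the valve is.
- stem_tip (a point): Top of the stem, a 5 mm steel pin on the valve axis barely showing in the knob's top: 134.0 mm above the bench when shut, 0.2 mm higher per rad as the knob opens (counter-clockwise from above). Readings are far too coarse to find the seat: feel for it. At the start the seat, a hard stop, is 0.5 to 1.3 rad of clockwise knob turn away; fully open is at least 1.3 rad the other way.
- ring_lug (a point): Top of the lug on the rim of the outer setting ring, 44 mm from the valve axis, 87 mm above the bench; x points outward. Ring: grey ribbed plastic, 76 mm diameter, 75 to 90 mm above the bench, flat top; lug reaches 49 mm from the axis. Turns on the same axis with only 0.03 N m friction: a brushing finger carries it along. The lug must stay within 7 mm of its start.
- cradle (a joint): Twist of the valve in its rubber jaws about the valve axis, rad, 0 at rest, positive counter-clockwise from above. A spring of 7 N m per rad, so the torque on the knob shows here: turning the seated knob clockwise makes it negative. A twist of 0.1 rad (0.7 N m on the knob) either way is forcing the valve.
- nipple: Bystander: brass pipe nipple standing on end, 33 mm in diameter, 42 mm high. Origin: centre of its underside.
- coupling: Bystander: copper sleeve standing on end, 33 mm in diameter, 34 mm high. Origin: centre of its underside.
- bin: Bystander: open steel parts bin, 150 x 100 x 50 mm. Origin: centre of its underside.
- wrench: Bystander: steel wrench lying flat, about 180 mm long along its x axis. Origin: centre of its underside.

How it is judged:
By the outcome, as a careful person would: the job done as asked, in the order asked, and still so for the second after the job is handed in, with the robot touching nothing.
It also fails if it takes over 48 s, if anything falls off the work surface, if the arm or the gripper's body presses on something with over 40 N, if the wrist force passes 120 N, or if a joint passes its speed limit or range.

## Working session

There is one attempt and no reset: what is moved stays moved. The work goes in short steps, Python scripts to look and compute and a tool call to move; the robot and the scene stay as the last step left them, time stands still between calls to the robot, and variables do not carry over. Pictures are saved under pics/ and viewed, and the job is handed in when it is done.

Besides the shell and the picture viewer there is one more tool, called after "Call:" by a JSON object that holds its "name" and its "arguments", one argument or row to a line. carry_out: Moves the arm, as the interface text tells. Its arguments: {"type":"object","properties":{"increments":{"type":"string"},"squeeze":{"type":"number"}},"required":["increments"]}

```bash
mkdir -p pics; python3 - <<'E'
from bench import r
import cv2,numpy as np
for n in("top","side"):
    p,d=r.camera(n); cv2.imwrite(f"pics/{n}0.png",p); np.savez(f"{n}0.npz",p=p,d=d)
    m=r.camera_model(n); print(n,np.round(m["K"],1).tolist(),np.round(m["extrinsics"],3).tolist())
print(r.read_state(),r.pinch_z)
E
```

```text
top [[490.5, 0.0, 277.4], [0.0, 490.5, 212.0], [0.0, 0.0, 1.0]] [[-0.009, -0.995, 0.096, 0.498], [-1.0, 0.006, -0.027, 0.061], [0.026, -0.096, -0.995, 1.132], [0.0, 0.0, 0.0, 1.0]]
side [[543.3, 0.0, 281.5], [0.0, 543.3, 199.1], [0.0, 0.0, 1.0]] [[-0.994, -0.066, 0.092, 0.5], [-0.113, 0.512, -0.852, 0.867], [0.009, -0.857, -0.516, 0.623], [0.0, 0.0, 0.0, 1.0]]
{'time': 0.1, 'joint_positions': array([-1.13657661,  0.33277873, -0.06469343,  1.46086332,  0.02161133,
        1.34990196, -0.08850204]), 'joint_vel': array([ 1.94067017e-03, -6.68948500e-05,  7.91655855e-04, -4.37055135e-03,
        5.42824139e-05,  1.71982272e-04, -7.65918182e-04]), 'joint_torque': array([ 8.54966675e-04, -6.24542356e+01,  2.42612913e-02, -3.90719533e+01,
       -6.14788989e-02,  3.65141965e-02,  4.58441434e-05]), 'ee_pos': array([0.27554143, 0.56059362, 0.22184933]), 'eef_rot': array([ 8.48847280e-01,  5.28637779e-01, -5.13290336e-04,  3.61475586e-04]), 'ft_force': array([-0.03286066, -0.54119054, -0.37926002]), 'torque': array([ 0.0206854 ,  0.01575478, -0.07772683]), 'width': 0.08709639080090135} 0.0187
```

View pics/top0.png

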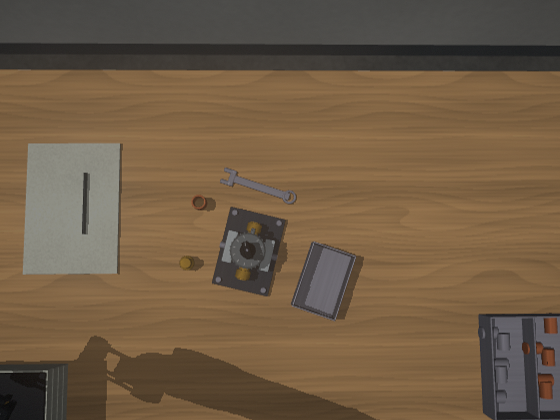

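View pics/side0.png

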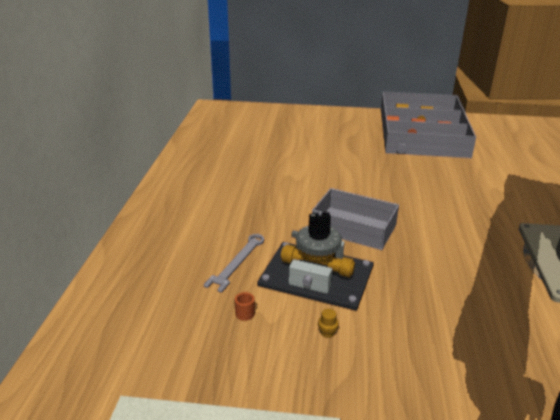

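The top view shows the valve at about (248,250), with the nipple (186,263), coupling (199,202), wrench (260,187) and bin (327,280). In the side view the knob is at (319,224). Next I'll zoom in.

```bash
python3 - <<'E'
import cv2,numpy as np
a=np.load("top0.npz")["p"][200:300,200:300]; b=np.load("side0.npz")["p"][195:310,255:380]
def g(x): return np.clip(x.astype(float)*1.0,0,255)
a=(np.clip((a/255.)**0.6,0,1)*255).astype(np.uint8); b=(np.clip((b/255.)**0.6,0,1)*255).astype(np.uint8)
cv2.imwrite("pics/z0.png",cv2.resize(a,None,fx=6,fy=6,interpolation=2));cv2.imwrite("pics/z1.png",cv2.resize(b,None,fx=5,fy=5,interpolation=2))
E
```

```text
(no output)
```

View pics/z0.png

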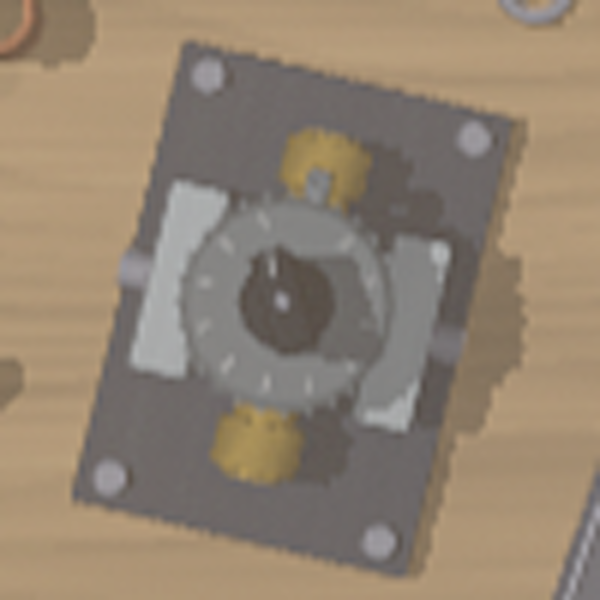

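View pics/z1.png

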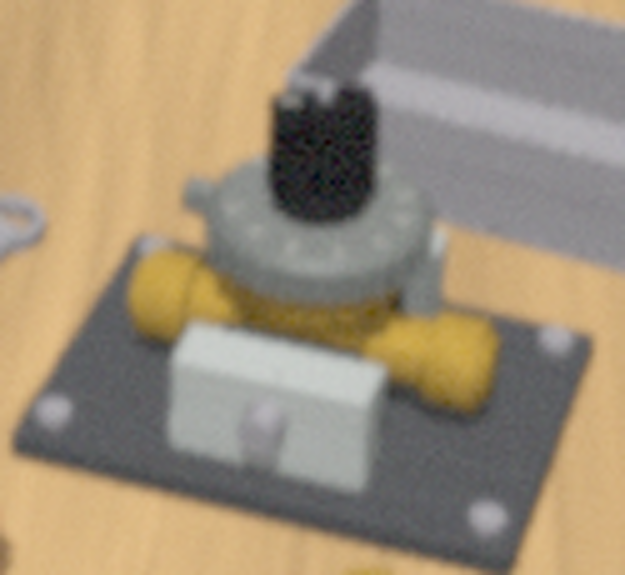

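The stem pin is at top px (246.8,249.8) and the ring lug at (253,231). The white pointer line on the bar points up and slightly left. Now I'll measure the bar direction using contrast and depth.

```bash
python3 - <<'E'
import cv2,numpy as np
t=np.load("top0.npz");a=t["p"][232:268,230:266]; s=np.load("side0.npz"); b=s["p"][205:245,300:340]
f=lambda x:(np.clip(x/110.,0,1)**0.6*255).astype(np.uint8)
d=t["d"][232:268,230:266]
dd=(np.clip((1.09-d)/0.12,0,1)*255).astype(np.uint8)
dd=cv2.cvtColor(dd,8)
cv2.imwrite("pics/z2.png",np.hstack([cv2.resize(x,(390,390),interpolation=0) for x in (f(a),dd)]))
cv2.imwrite("pics/z3.png",cv2.resize(f(b),(560,560),interpolation=0))
print(np.round(d[8:28,6:28]*1000).astype(int))
E
```

```text
[[1042 1040 1040 1038 1043 1042 1043 1037 1039 1039 1041 1040 1040 1040
  1037 1043 1043 1040 1039 1040 1040 1040]
 [1041 1041 1037 1040 1041 1038 1043 1040 1040 1040 1038 1039 1039 1039
  1045 1043 1042 1044 1042 1042 1040 1038]
 [1039 1041 1038 1039 1042 1040 1036 1038  997 1001 1000 1001 1014 1042
  1042 1038 1042 1040 1040 1042 1042 1038]
 [1041 1038 1038 1040 1041 1039  997  995  998  997  998  999 1000 1036
  1043 1040 1041 1043 1040 1039 1045 1037]
 [1038 1040 1038 1040 1042 1037  993  997  994  997 1001  997 1002 1034
  1034 1033 1034 1039 1042 1039 1043 1039]
 [1036 1042    0 1040 1041 1035  999  994  997  995  994  999 1000 1025
  1029 1029 1035 1041 1041 1039 1037 1039]
 [1038 1036 1035 1037 1039 1033 1000  995  999 1002  997  999  994  998
  1032 1033 1034 1031 1041 1040 1038 1039]
 [1039 1038 1039 1039 1039 1034 1029  994  996  998  998  996  996  999
  1034 1034 1033 1032 1034 1039 1039 1042]
 [1041 1037 1037 1037 1030 1031 1027  995  997  997  996  995  998  993
  1031 1032 1036 1031 1031 1041 1039 1039]
 [1038 1035 1037 1039 1030 1033 1031  997  997  996  995  995  99
[... 500 characters left out ...]
040 1039]
 [1037 1038 1038 1038 1038 1032 1036 1032 1032  995  997  996  995  992
   996  994 1035 1031 1034 1038 1038 1037]
 [1033 1039 1036 1035 1040 1030 1031 1033 1027  996  995  994  995  992
   995  998 1021 1034 1035 1035 1040 1037]
 [1037 1036 1034 1038 1039 1037 1031 1034 1028  998  995  995  997  993
   998  997  996 1033 1036 1040 1040 1040]
 [1034 1038 1036 1043 1037 1036 1034 1031 1028 1027  994  996  994  996
   995  996  993 1038 1039 1040 1039 1038]
 [1035 1038 1036 1036 1039 1038 1037 1035 1039 1031  995  995  994  995
   997    0 1029 1036 1039 1039 1037 1039]
 [1035 1036 1036 1036 1035 1038 1036 1034 1037 1037  995  993  995 1035
  1037 1040 1039 1036 1037 1038 1039 1041]]
```

View pics/z2.png

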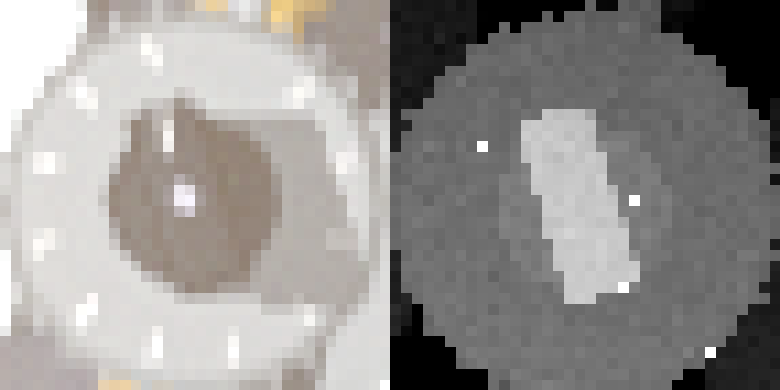

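View pics/z3.png

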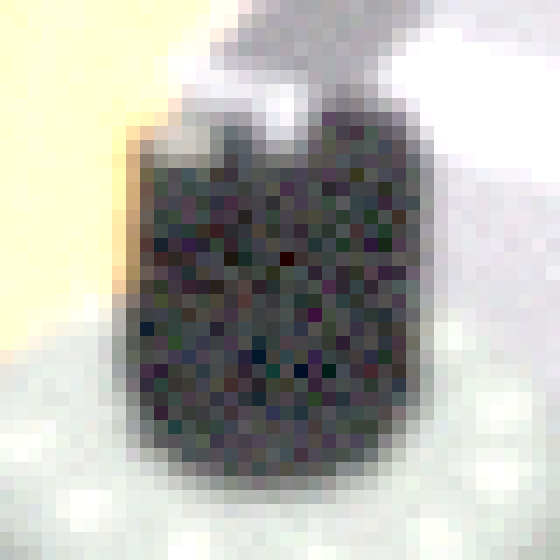

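The depth picture shows the bar clearly: a tilted rectangle, with the pin at (246.8,249.8). I'll deproject it.

```bash
cat > h.py <<'E'
import cv2,numpy as np
from bench import r
from scipy.spatial.transform import Rotation as R
def onplane(n,uv,z):
    m=r.camera_model(n);K,E=np.array(m["K"]),np.array(m["extrinsics"])
    d=E[:3,:3]@np.linalg.inv(K)@np.array([uv[0],uv[1],1.]); o=E[:3,3]
    return o+d*(z-o[2])/d[2]
def cloud(n,p,d):
    m=r.camera_model(n);K,E=np.array(m["K"]),np.array(m["extrinsics"])
    v,u=np.mgrid[:d.shape[0],:d.shape[1]]
    c=np.stack([(u-K[0,2])/K[0,0]*d,(v-K[1,2])/K[1,1]*d,d],-1)
    return c@E[:3,:3].T+E[:3,3]
def bar(p,d,n="top",zr=(0.115,0.145),c0=None):
    P=cloud(n,p,d); m=(P[...,2]>zr[0])&(P[...,2]<zr[1])&(d>0)
    m[:232]=0;m[268:]=0;m[:,:230]=0;m[:,266:]=0
    q=np.array([onplane(n,(u,v),0.1325)[:2] for v,u in np.argwhere(m)])
    c=q.mean(0); w,V=np.linalg.eigh(np.cov(q.T)); a=V[:,1]
    return c,np.degrees(np.arctan2(a[1],a[0])),np.sqrt(12*w),np.median(P[m][:,2])
E
python3 - <<'E'
from h import *
t=np.load("top0.npz");p,d=t["p"],t["d"]
print(bar(p,d))
print("pin",onplane("top",(246.8,249.8),.134),"lug",onplane("top",(253,231),.087))
print("side pin",onplane("side",(320.0,213.3),.134))
P=cloud("top",p,d)
for z0,z1,name in((.085,.097,"ring"),(.128,.14,"bar")):
    m=(P[...,2]>z0)&(P[...,2]<z1)&(d>0);m[:220]=0;m[285:]=0;m[:,:205]=0;m[:,295:]=0
    v,u=np.argwhere(m).T; print(name,onplane("top",(u.mean(),v.mean()),.09),(u.min()+u.max())/2,(v.min()+v.max())/2,m.sum())
# plate
hsv=cv2.cvtColor(p,cv2.COLOR_BGR2HSV)
m=((P[...,2]>.005)&(P[...,2]<.2)&(d>0)).astype(np.uint8);m[:200]=0;m[305:]=0;m[:,:205]=0;m[:,291:]=0
n,l,s,c=cv2.connectedComponentsWithStats(m);k=1+np.argmax(s[1:,4])
q=np.array([onplane("top",(u,v),.012)[:2]*1000 for v,u in np.argwhere(l==k)],np.float32);print("plate",cv2.minAreaRect(q))
s=r.read_state();print(R.from_quat(s["eef_rot"]).as_matrix().round(3))
E
```

```text
(array([0.51636701, 0.09732742]), np.float64(-164.28063579538744), array([0.0142929 , 0.03535595]), np.float64(0.13188998672758134))
pin [0.51727708 0.09727909 0.134     ] lug [0.55803147 0.08565285 0.087     ]
side pin [0.51754937 0.0973134  0.134     ]
ring [0.51710072 0.09728272 0.09      ] 247.5 249.0 850
bar [0.51681941 0.09899496 0.09      ] 247.0 250.5 118Traceback (most recent call last):
  File "<stdin>", line 14, in <module>
  File "h.py", line 5, in onplane
    m=r.camera_model(n);K,E=np.array(m["K"]),np.array(m["extrinsics"])
ValueError: time passes only in moves, steps and waits
```

```bash
cat > g.py <<'E'
import numpy as np
from bench import r
from scipy.spatial.transform import Rotation as R
def goal(xy,z,yaw):
    s=r.read_state();M=R.from_quat(s["eef_rot"]);c,n=np.cos(np.radians(yaw)),np.sin(np.radians(yaw))
    T=R.from_matrix(np.array([[c,n,0],[n,-c,0],[0,0,-1]]))
    print("rotvec deg",np.degrees((M.inv()*T).as_rotvec()).round(2),"shift mm",(M.inv().apply(np.array([*xy,z])-s["ee_pos"])*1000).round(1))
def st():
    s=r.read_state();X=R.from_quat(s["eef_rot"]).as_matrix()
    print("t",s["time"],"pos",s["ee_pos"].round(4),"yaw",np.degrees(np.arctan2(X[1,0],X[0,0])).round(2),"zax",X[:,2].round(4),"F",s["ft_force"].round(2),"M",s["torque"].round(3),"w",round(s["width"],4),"q",s["joint_positions"].round(2))
E
python3 -c "
from g import *
st();goal((.517,.0973),.20,105.7)"
```

```text
t 0.1 pos [0.2755 0.5606 0.2218] yaw 63.83 zax [-5.0e-04 -1.2e-03 -1.0e+00] F [-0.03 -0.54 -0.38] M [ 0.021  0.016 -0.078] w 0.0871 q [-1.14  0.33 -0.06  1.46  0.02  1.35 -0.09]
rotvec deg [-2.000e-02  7.000e-02 -4.187e+01] shift mm [-309.3  421.1   22.3]
```

Call:
{"name": "carry_out", "arguments": {
  "increments": "0 0 -5 -0.035 0.048 0 0.087; 0 0 -10 -0.070 0.095 0 0.087; 0 0 -15 -0.105 0.143 0 0.087; 0 0 -20 -0.140 0.191 0 0.087; 0 0 -25 -0.175 0.238 0 0.087",
  "squeeze": 25
}}

```text
time: 0.72
ee_pos: [0.4125, 0.2966, 0.2219]
eef_rot: [0.713, 0.701, -0.001, 0.0]
ft_force: [0.7, -0.1, 1.0]
width: 0.087
```

```bash
python3 -c "
from g import *
st();goal((.517,.0973),.17,105.7)"
```

```text
t 0.725 pos [0.4125 0.2966 0.2219] yaw 88.98 zax [-6.0e-04 -1.2e-03 -1.0e+00] F [ 0.71 -0.13  1.  ] M [ 0.087 -0.033  0.047] w 0.087 q [-0.78  0.07  0.07  1.77 -0.    1.3   0.84]
rotvec deg [ -0.04   0.06 -16.72] shift mm [-197.3  108.    52.1]
```

Call:
{"name": "carry_out", "arguments": {
  "increments": "0 0 -5 -0.049 0.027 0.012 0.06; 0 0 -9 -0.098 0.054 0.024 0.06; 0 0 -13 -0.147 0.081 0.036 0.06; 0 0 -16.7 -0.1973 0.108 0.052 0.06; 0 0 -16.7 -0.1973 0.108 0.052 0.06"
}}

```text
time: 1.35
ee_pos: [0.5175, 0.092, 0.1687]
eef_rot: [0.607, 0.795, -0.002, 0.0]
ft_force: [-0.4, 1.2, 1.0]
width: 0.0605
```

```bash
python3 -c "
from g import *
st();goal((.517,.0973),.102,105.7)
from bench import r
import cv2
p,d=r.camera('side');cv2.imwrite('pics/s1.png',cv2.resize(p[120:300,220:420],None,fx=4,fy=3.3))"
```

```text
t 1.35 pos [0.5175 0.092  0.1687] yaw 105.31 zax [-0.0025 -0.0036 -1.    ] F [-0.38  1.18  1.05] M [ 0.063  0.    -0.03 ] w 0.0605 q [-0.5   0.15  0.26  1.81 -0.04  1.19  1.61]
rotvec deg [-0.19  0.16 -0.39] shift mm [ 5.4  1.1 66.7]
```

View pics/s1.png

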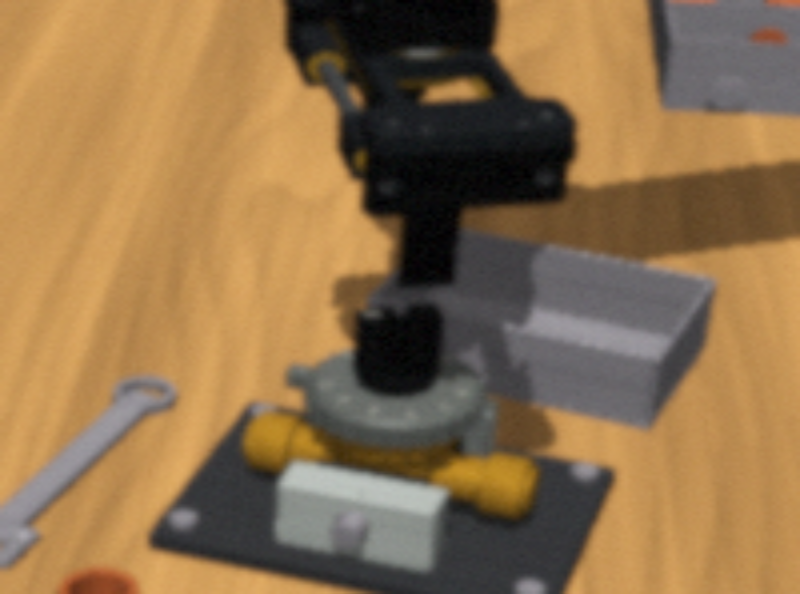

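The gripper hangs over the knob, with the near finger at about (430,250) in the crop and the knob at (400,345). I'll descend partway and let it settle.

Call:
{"name": "carry_out", "arguments": {
  "increments": "0 0 -0.4 0.0054 0.0011 0 0.06; 0 0 -0.4 0.0054 0.0011 0 0.06; 0 0 -0.4 0.0054 0.0011 0.015 0.06; 0 0 -0.4 0.0054 0.0011 0.025 0.06; 0 0 -0.4 0.0054 0.0011 0.025 0.06"
}}

```text
time: 2.02
ee_pos: [0.5157, 0.1004, 0.1429]
eef_rot: [0.603, 0.798, -0.002, -0.001]
ft_force: [1.4, -0.5, 1.0]
width: 0.0599
```

```bash
python3 -c "
from g import *
st();goal((.517,.0973),.102,105.7)"
```

```text
t 2.025 pos [0.5157 0.1004 0.1429] yaw 105.86 zax [-0.0043 -0.0029 -1.    ] F [ 1.36 -0.51  1.04] M [0.05  0.053 0.014] w 0.0599 q [-0.51  0.18  0.25  1.83 -0.05  1.14  1.61]
rotvec deg [-0.28  0.1   0.16] shift mm [-3.3  0.5 40.9]
```

Call:
{"name": "carry_out", "arguments": {
  "increments": "-0.3 0.1 0.1 -0.0033 0.0005 0 0.06; -0.3 0.1 0.1 -0.0033 0.0005 0.014 0.06; -0.3 0.1 0.1 -0.0033 0.0005 0.028 0.06; -0.3 0.1 0.1 -0.0033 0.0005 0.040 0.06; -0.3 0.1 0.1 -0.0033 0.0005 0.040 0.06"
}}

```text
time: 2.65
ee_pos: [0.5161, 0.0971, 0.1016]
eef_rot: [0.603, 0.797, -0.001, -0.001]
ft_force: [0.5, -0.6, -0.6]
width: 0.0601
```

```bash
python3 -c "
from g import *
st();goal((.517,.0973),.102,105.7)
from bench import r
import cv2
p,d=r.camera('side');cv2.imwrite('pics/s2.png',cv2.resize(p[120:300,220:420],None,fx=4,fy=3.3));st()"
```

```text
t 2.65 pos [0.5161 0.0971 0.1016] yaw 105.76 zax [-1.9e-03 -7.0e-04 -1.0e+00] F [ 0.47 -0.55 -0.61] M [0.036 0.003 0.013] w 0.0601 q [-0.5   0.22  0.25  1.88 -0.06  1.05  1.63]
rotvec deg [-0.12  0.01  0.06] shift mm [-0.   0.9 -0.4]
t 2.7 pos [0.5166 0.0972 0.1024] yaw 105.76 zax [-8.e-04 -3.e-04 -1.e+00] F [ 0.06  0.44 -0.13] M [0.042 0.039 0.056] w 0.06 q [-0.5   0.22  0.25  1.88 -0.06  1.05  1.63]
```

View pics/s2.png

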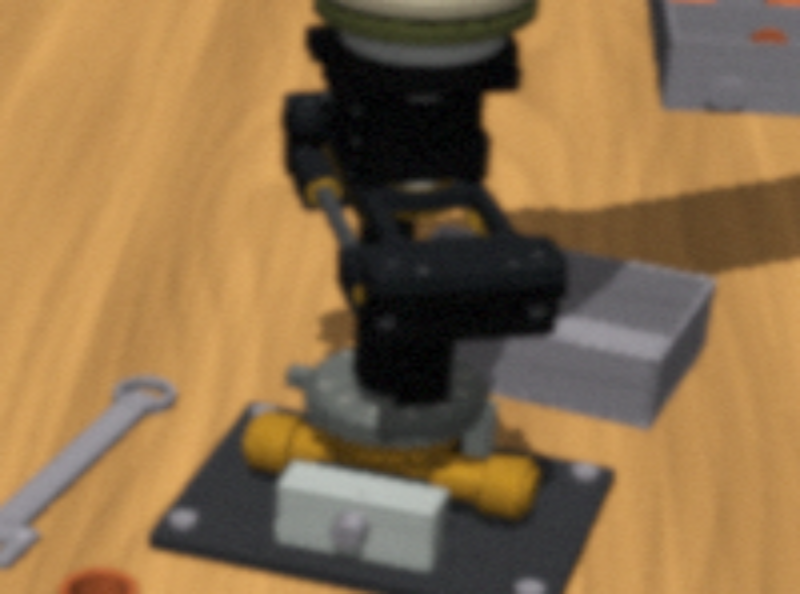

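The fingers straddle the knob above the ring, so I'll close on it.

Call:
{"name": "carry_out", "arguments": {
  "increments": "0 0 0 0 0 0 0.03; 0 0 0 0 0 0 0.012; 0 0 0 0 0 0 0.005; 0 0 0 0 0 0 0.005; 0 0 0 0 0 0 0.005",
  "squeeze": 25
}}

```text
time: 3.32
ee_pos: [0.5167, 0.0972, 0.1025]
eef_rot: [0.603, 0.797, -0.0, -0.0]
ft_force: [-0.3, -0.2, 0.2]
width: 0.0174
```

```bash
python3 -c "
from g import *
st()"
```

```text
t 3.325 pos [0.5167 0.0972 0.1025] yaw 105.76 zax [-6.e-04 -3.e-04 -1.e+00] F [-0.33 -0.15  0.16] M [ 0.132  0.049 -0.036] w 0.0174 q [-0.5   0.22  0.25  1.88 -0.06  1.05  1.63]
```

Call:
{"name": "carry_out", "arguments": {
  "increments": "0 0 0 0 0 0 0.005; 0 0 0 0 0 0 0.005; 0 0 0 0 0 0 0.005; 0 0 2 0 0 0 0.005; 0 0 4 0 0 0 0.005"
}}

```text
time: 3.95
ee_pos: [0.5168, 0.0966, 0.1025]
eef_rot: [0.632, 0.775, -0.0, 0.0]
ft_force: [2.2, -4.8, 0.6]
width: 0.0139
```

```bash
python3 -c "
from g import *
st()"
```

```text
t 3.95 pos [0.5168 0.0966 0.1025] yaw 101.67 zax [-4.e-04 -9.e-04 -1.e+00] F [ 2.16 -4.81  0.64] M [-1.119 -0.256  0.082] w 0.0139 q [-0.5   0.22  0.26  1.88 -0.06  1.05  1.56]
```

Call:
{"name": "carry_out", "arguments": {
  "increments": "0 0 5 0 0 0 0.005; 0 0 10 0 0 0 0.005; 0 0 15 0 0 0 0.005; 0 0 19 0 0 0 0.005; 0 0 19 0 0 0 0.005"
}}

```text
time: 4.58
ee_pos: [0.5168, 0.0969, 0.1025]
eef_rot: [0.751, 0.661, -0.0, 0.0]
ft_force: [0.7, -2.7, -0.5]
width: 0.0139
```

```bash
python3 -c "
from g import *
st()"
```

```text
t 4.575 pos [0.5168 0.0969 0.1025] yaw 82.71 zax [-3.e-04 -6.e-04 -1.e+00] F [ 0.67 -2.66 -0.49] M [-0.378 -0.227  0.032] w 0.0139 q [-0.54  0.22  0.3   1.88 -0.07  1.05  1.23]
```

Call:
{"name": "carry_out", "arguments": {
  "increments": "0 0 1 0 0 0 0.005; 0 0 2 0 0 0 0.005; 0 0 3 0 0 0 0.005; 0 0 4 0 0 0 0.005; 0 0 4 0 0 0 0.005"
}}

```text
time: 5.2
ee_pos: [0.5169, 0.097, 0.1025]
eef_rot: [0.773, 0.634, -0.0, 0.0]
ft_force: [1.2, -1.9, -0.4]
width: 0.0141
```

```bash
python3 -c "
from g import *
st()"
```

```text
t 5.2 pos [0.5169 0.097  0.1025] yaw 78.7 zax [-3.e-04 -6.e-04 -1.e+00] F [ 1.16 -1.91 -0.37] M [-0.371 -0.244  0.057] w 0.0141 q [-0.55  0.22  0.31  1.88 -0.08  1.05  1.16]
```

Call:
{"name": "carry_out", "arguments": {
  "increments": "0 0 1 0 0 0 0.005; 0 0 2 0 0 0 0.005; 0 0 3 0 0 0 0.005; 0 0 3 0 0 0 0.005; 0 0 3 0 0 0 0.005"
}}

```text
time: 5.82
ee_pos: [0.5169, 0.097, 0.1025]
eef_rot: [0.79, 0.614, -0.0, 0.0]
ft_force: [1.4, -1.3, -0.1]
width: 0.014
```

```bash
python3 -c "
from g import *
st()"
```

```text
t 5.825 pos [0.5169 0.097  0.1025] yaw 75.71 zax [-2.e-04 -5.e-04 -1.e+00] F [ 1.37 -1.29 -0.1 ] M [-0.252 -0.255  0.084] w 0.014 q [-0.55  0.22  0.31  1.88 -0.08  1.05  1.11]
```

Call:
{"name": "carry_out", "arguments": {
  "increments": "0 0 1 0 0 0 0.005; 0 0 2 0 0 0 0.005; 0 0 3 0 0 0 0.005; 0 0 3 0 0 0 0.005; 0 0 3 0 0 0 0.005"
}}

```text
time: 6.45
ee_pos: [0.5169, 0.097, 0.1025]
eef_rot: [0.805, 0.593, -0.0, 0.0]
ft_force: [1.1, -0.4, -1.0]
width: 0.0139
```

```bash
python3 -c "
from g import *
st()"
```

```text
t 6.45 pos [0.5169 0.097  0.1025] yaw 72.72 zax [-2.e-04 -5.e-04 -1.e+00] F [ 1.06 -0.43 -1.03] M [-0.263 -0.397  0.075] w 0.0139 q [-0.56  0.22  0.32  1.88 -0.08  1.05  1.06]
```

Call:
{"name": "carry_out", "arguments": {
  "increments": "0 0 1 0 0 0 0.005; 0 0 2 0 0 0 0.005; 0 0 3 0 0 0 0.005; 0 0 3 0 0 0 0.005; 0 0 3 0 0 0 0.005"
}}

```text
time: 7.08
ee_pos: [0.5169, 0.0971, 0.1025]
eef_rot: [0.821, 0.572, -0.0, 0.0]
ft_force: [2.4, -1.5, -1.8]
width: 0.0139
```

```bash
python3 -c "
from g import *
st()"
```

```text
t 7.075 pos [0.5169 0.0971 0.1025] yaw 69.73 zax [-2.e-04 -5.e-04 -1.e+00] F [ 2.45 -1.55 -1.75] M [-0.122 -0.334  0.078] w 0.0139 q [-0.56  0.22  0.32  1.88 -0.08  1.05  1.01]
```

Call:
{"name": "carry_out", "arguments": {
  "increments": "0 0 1 0 0 0 0.005; 0 0 2 0 0 0 0.005; 0 0 3 0 0 0 0.005; 0 0 3 0 0 0 0.005; 0 0 3 0 0 0 0.005"
}}

```text
time: 7.7
ee_pos: [0.5169, 0.0971, 0.1025]
eef_rot: [0.835, 0.55, -0.0, 0.0]
ft_force: [2.8, -1.2, -2.3]
width: 0.0138
```

```bash
python3 -c "
from g import *
st()"
```

```text
t 7.7 pos [0.5169 0.0971 0.1025] yaw 66.73 zax [-2.e-04 -4.e-04 -1.e+00] F [ 2.85 -1.17 -2.33] M [-0.057 -0.455  0.042] w 0.0138 q [-0.57  0.22  0.33  1.88 -0.08  1.05  0.96]
```

Call:
{"name": "carry_out", "arguments": {
  "increments": "0 0 1 0 0 0 0.005; 0 0 2 0 0 0 0.005; 0 0 3 0 0 0 0.005; 0 0 3 0 0 0 0.005; 0 0 3 0 0 0 0.005"
}}

```text
time: 8.32
ee_pos: [0.5169, 0.0971, 0.1025]
eef_rot: [0.849, 0.528, -0.0, 0.0]
ft_force: [2.8, -0.7, -0.5]
width: 0.0138
```

```bash
python3 -c "
from g import *
st()"
```

```text
t 8.325 pos [0.5169 0.0971 0.1025] yaw 63.74 zax [-1.e-04 -3.e-04 -1.e+00] F [ 2.84 -0.66 -0.46] M [ 0.032 -0.508  0.075] w 0.0138 q [-0.57  0.22  0.34  1.88 -0.08  1.05  0.91]
```

Call:
{"name": "carry_out", "arguments": {
  "increments": "0 0 1 0 0 0 0.005; 0 0 2 0 0 0 0.005; 0 0 3 0 0 0 0.005; 0 0 3 0 0 0 0.005; 0 0 3 0 0 0 0.005"
}}

```text
time: 8.95
ee_pos: [0.517, 0.0972, 0.1025]
eef_rot: [0.863, 0.506, -0.0, 0.0]
ft_force: [2.3, -0.7, -1.2]
width: 0.0138
```

```bash
python3 -c "
from g import *
st()"
```

```text
t 8.95 pos [0.517  0.0972 0.1025] yaw 60.76 zax [ 0.e+00 -3.e-04 -1.e+00] F [ 2.34 -0.73 -1.18] M [ 0.084 -0.532  0.078] w 0.0138 q [-0.58  0.22  0.34  1.88 -0.08  1.05  0.86]
```

Call:
{"name": "carry_out", "arguments": {
  "increments": "0 0 1 0 0 0 0.005; 0 0 2 0 0 0 0.005; 0 0 3 0 0 0 0.005; 0 0 3 0 0 0 0.005; 0 0 3 0 0 0 0.005"
}}

```text
time: 9.57
ee_pos: [0.5169, 0.0972, 0.1025]
eef_rot: [0.876, 0.483, -0.0, 0.0]
ft_force: [2.5, 0.1, -1.7]
width: 0.0137
```

```bash
python3 -c "
from g import *
st()"
```

```text
t 9.575 pos [0.5169 0.0972 0.1025] yaw 57.77 zax [-0.e+00 -4.e-04 -1.e+00] F [ 2.52  0.14 -1.68] M [ 0.039 -0.619  0.307] w 0.0137 q [-0.58  0.22  0.35  1.88 -0.09  1.05  0.81]
```

Torque jumped from 0.08 to 0.31 N m, so this is probably the seat. One more degree to confirm, then hold.

Call:
{"name": "carry_out", "arguments": {
  "increments": "0 0 0.5 0 0 0 0.005; 0 0 1 0 0 0 0.005; 0 0 1 0 0 0 0.005; 0 0 1 0 0 0 0.005; 0 0 1 0 0 0 0.005"
}}

```text
time: 10.2
ee_pos: [0.517, 0.0972, 0.1025]
eef_rot: [0.88, 0.475, -0.0, 0.0]
ft_force: [2.7, 0.3, -1.9]
width: 0.0139
```

```bash
python3 -c "
from g import *
st()"
```

```text
t 10.2 pos [0.517  0.0972 0.1025] yaw 56.78 zax [ 1.e-04 -4.e-04 -1.e+00] F [ 2.71  0.32 -1.92] M [ 0.027 -0.712  0.383] w 0.0139 q [-0.59  0.22  0.35  1.88 -0.09  1.05  0.79]
```

Call:
{"name": "carry_out", "arguments": {
  "increments": "0 0 0 0 0 0 0.005; 0 0 0 0 0 0 0.005; 0 0 0 0 0 0 0.005; 0 0 0 0 0 0 0.005; 0 0 0 0 0 0 0.005"
}}

```text
time: 10.82
ee_pos: [0.517, 0.0972, 0.1025]
eef_rot: [0.88, 0.475, -0.0, 0.0]
ft_force: [2.8, -0.7, -3.1]
width: 0.014
```

```bash
python3 -c "
from g import *
st()"
```

```text
t 10.825 pos [0.517  0.0972 0.1025] yaw 56.78 zax [ 1.e-04 -3.e-04 -1.e+00] F [ 2.83 -0.72 -3.07] M [ 0.039 -0.713  0.355] w 0.014 q [-0.59  0.22  0.35  1.88 -0.09  1.05  0.79]
```

Call:
{"name": "carry_out", "arguments": {
  "increments": "0 0 0 0 0 0 0.005; 0 0 0 0 0 0 0.005; 0 0 0 0 0 0 0.005; 0 0 0 0 0 0 0.005; 0 0 0 0 0 0 0.005"
}}

```text
time: 11.45
ee_pos: [0.517, 0.0973, 0.1025]
eef_rot: [0.88, 0.475, -0.0, 0.0]
ft_force: [4.0, 0.1, -1.6]
width: 0.014
```

```bash
python3 -c "
from g import *
st()
for i in range(6):
    r.camera('top');print(r.read_state()['torque'][2].round(3))"
```

```text
t 11.45 pos [0.517  0.0973 0.1025] yaw 56.77 zax [ 1.e-04 -3.e-04 -1.e+00] F [ 3.97  0.08 -1.6 ] M [-0.001 -0.639  0.344] w 0.014 q [-0.59  0.22  0.35  1.88 -0.09  1.05  0.79]
0.385
0.339
0.349
0.349
0.389
0.383
```

Held shut about 2 s at 0.365 N m, which is -0.052 rad of twist. The seat is therefore at tool yaw ≈59.8° in the body frame. An eighth of a turn plus the friction twist gives a target yaw of about 105.4°, or 48.6° counter-clockwise.

Call:
{"name": "carry_out", "arguments": {
  "increments": "0 0 -5 0 0 0 0.005; 0 0 -11 0 0 0 0.005; 0 0 -17 0 0 0 0.005; 0 0 -23 0 0 0 0.005; 0 0 -28 0 0 0 0.005"
}}

```text
time: 12.38
ee_pos: [0.5168, 0.0967, 0.1025]
eef_rot: [0.738, 0.675, -0.0, 0.0]
ft_force: [0.8, -1.7, -1.4]
width: 0.0136
```

```bash
python3 -c "
from g import *
st();goal((.517,.0972),.1025,105.4)"
```

```text
t 12.375 pos [0.5168 0.0967 0.1025] yaw 84.88 zax [-5.e-04 -5.e-04 -1.e+00] F [ 0.84 -1.71 -1.36] M [-0.228 -0.405 -0.064] w 0.0136 q [-0.53  0.22  0.29  1.88 -0.07  1.05  1.27]
rotvec deg [ -0.03   0.03 -20.52] shift mm [0.5 0.2 0. ]
```

Call:
{"name": "carry_out", "arguments": {
  "increments": "0 0 -5 0 0 0 0.005; 0 0 -10 0 0 0 0.005; 0 0 -15 0 0 0 0.005; 0 0 -20.5 0 0 0 0.005; 0 0 -20.5 0 0 0 0.005"
}}

```text
time: 13.0
ee_pos: [0.5168, 0.0963, 0.1025]
eef_rot: [0.607, 0.795, -0.001, -0.0]
ft_force: [2.5, -2.0, -0.7]
width: 0.0138
```

```bash
python3 -c "
from g import *
st();r.camera('side');st()"
```

```text
t 13.0 pos [0.5168 0.0963 0.1025] yaw 105.3 zax [-7.e-04 -8.e-04 -1.e+00] F [ 2.54 -1.97 -0.65] M [-0.271 -0.521 -0.055] w 0.0138 q [-0.5   0.22  0.25  1.88 -0.06  1.05  1.62]
t 13.05 pos [0.5168 0.0963 0.1025] yaw 105.22 zax [-7.e-04 -8.e-04 -1.e+00] F [ 2.05 -1.99 -1.04] M [-0.254 -0.473 -0.017] w 0.0137 q [-0.5   0.22  0.25  1.88 -0.06  1.05  1.62]
```

Call:
{"name": "carry_out", "arguments": {
  "increments": "0 0 0 0 0 0 0.016; 0 0 0 0 0 0 0.025; 0 0 0 0 0 0 0.05; 0 0 0 0 0 0 0.05; 0 0 0 0 0 0 0.05"
}}

```text
time: 13.68
ee_pos: [0.5167, 0.0964, 0.1025]
eef_rot: [0.607, 0.795, -0.001, -0.0]
ft_force: [-0.6, 0.3, -0.3]
width: 0.0456
```

Call:
{"name": "carry_out", "arguments": {
  "increments": "0 0 0 0 0 -0.01 0.05; 0 0 0 0 0 -0.03 0.05; 0 0 0 0 0 -0.06 0.05; 0 0 0 0 0 -0.1 0.05; 0 0 0 0 0 -0.12 0.05"
}}

```text
time: 14.3
ee_pos: [0.5176, 0.0966, 0.2255]
eef_rot: [0.607, 0.794, 0.001, 0.001]
ft_force: [1.2, 0.4, -0.7]
width: 0.0502
```

```bash
python3 -c "
from g import *
st()
"
```

```text
t 14.3 pos [0.5176 0.0966 0.2255] yaw 105.2 zax [ 2.3e-03  3.0e-04 -1.0e+00] F [ 1.17  0.38 -0.66] M [ 0.073  0.03  -0.032] w 0.0502 q [-0.51  0.11  0.26  1.73 -0.03  1.31  1.59]
```

Call:
{"name": "carry_out", "arguments": {
  "increments": "0 0 0 0.05 0 -0.02 0.05; 0 0 0 0.1 0 -0.02 0.05; 0 0 0 0.15 0 -0.02 0.05; 0 0 0 0.20 0 -0.02 0.05; 0 0 0 0.23 0 -0.02 0.05"
}}

```text
time: 14.92
ee_pos: [0.4559, 0.3211, 0.2462]
eef_rot: [0.606, 0.795, 0.001, 0.001]
ft_force: [-0.1, 0.8, 0.3]
width: 0.0499
```

Call:
{"name": "carry_out", "arguments": {
  "increments": "0 0 0 0 0 0 0.05; 0 0 0 0 0 0 0.05; 0 0 0 0 0 0 0.05; 0 0 0 0 0 0 0.05; 0 0 0 0 0 0 0.05"
}}

```text
time: 15.55
ee_pos: [0.4561, 0.3207, 0.2462]
eef_rot: [0.607, 0.795, 0.001, 0.001]
ft_force: [-0.5, 0.2, -1.0]
width: 0.0502
```

```bash
python3 - <<'E'
from h import *
p,d=r.camera("top");q,e=r.camera("side")
np.savez("top9.npz",p=p,d=d);cv2.imwrite("pics/top9.png",p);cv2.imwrite("pics/side9.png",q)
f=lambda x:cv2.resize((np.clip(x/160.,0,1)**0.6*255).astype(np.uint8),(390,390),interpolation=2)
a=np.load("top0.npz")["p"]
cv2.imwrite("pics/cmp9.png",np.hstack([f(a[215:285,212:282]),f(p[215:285,212:282])]))
print(bar(p,d))
E
```

```text
(array([0.51635567, 0.09737323]), np.float64(-165.14298946316546), array([0.01443336, 0.03559425]), np.float64(0.13194526925809547))
```

View pics/cmp9.png

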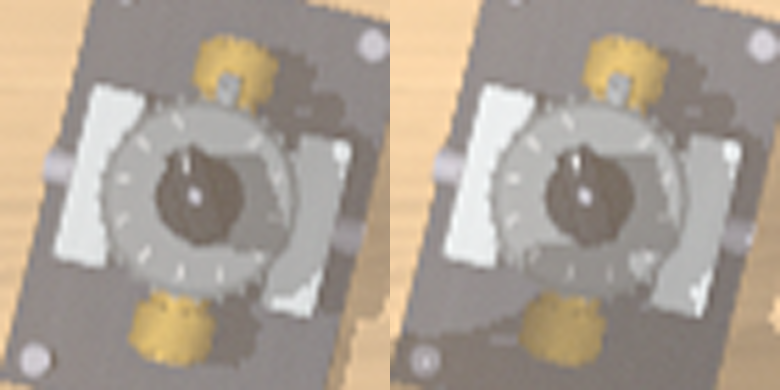

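View pics/top9.png

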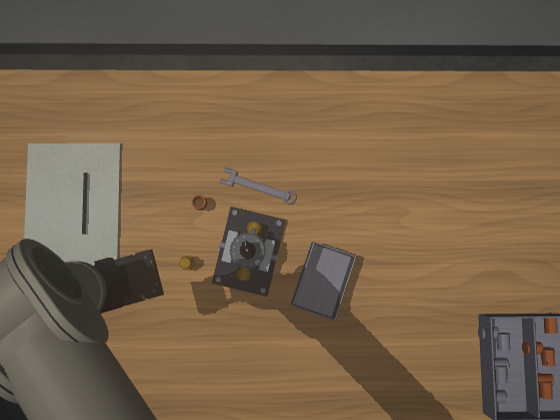

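The before/after crops show the ring lug in the same place, (228,88) before and (619-390=229,88) after. The bystanders haven't moved either. The bar now reads 14.9° against an expected 14.8°, so I'm handing in.

```bash
python3 -c "
from bench import r
print(r.close_job())"
```

```text
the job is handed in; nothing more can be done
None
```

The valve was turned clockwise to its seat, held shut, opened an eighth of a turn and released, and the job is handed in; no verdict came back.

- **Seat:** I gripped only the inner knob's bar. After about 46° (0.8 rad) of clockwise turn the torque rose from about 0.08 to 0.31 N m. One more degree brought it to about 0.37 N m, or about -0.05 rad of cradle twist, half the forcing limit. I held it there for roughly 1.5 s.
- **Opening:** I turned it back 48.5° at the gripper. That is the 45° from the seat plus the cradle's wind-up and friction twist. I then let go, lifted clear and moved aside.
- **Last checks:** The camera put the bar at 14.9°, against 14.8° expected for exactly an eighth of a turn. The ring lug matched its starting position to about a fifth of a pixel (under 1 mm) by eye in the before/after pictures. The nipple, coupling, bin and wrench look unmoved. The highest side force I read was about 5 N, and it took about 16 s.

No check failed. The seat angle comes from noisy torque readings (about ±0.03 N m), so the opening could be off by a few tenths of a degree.

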